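Take the lens off the inspection camera

TASK

Take the lens off the camera that lies on its back on the desk: press the red release button beside the mount fully down (it stays down), then turn the lens anticlockwise, seen from above, up to about a quarter turn, until you feel it come against its stop, and lift it straight off; use no more than light force on button and mount. Then set the lens down gently on the round green plate, well inside the rim, standing upright on its mount end, let go of it, and leave everything else where it is.

Things in the scene. Friction and masses are not known exactly. Their poses are not given: they have to be found in the camera images.
- camera: black camera body lying on its back in a low aluminium cradle, immovable, lens mount upwards. Origin on the lens axis at desk height, z up; the flat mount face is at z = 52 mm. The cradle spans x -100 to +65 mm, y -58 to +58 mm. The release button is at x = -62 mm, y = 0. Two lugs of the lens sit 1.5 mm below two claws of a ring inside the mount, hidden by the lens.
- mount_face (a point): centre of the mount face. How the claw ring is set cannot be seen: turned anticlockwise from above, the lens meets a springy stop (0.09 Nm per degree) 47 to 88 degrees from locked, and can be lifted only from about 4 degrees short of it on; before that the claws hold it. It pushes one lug 23 mm off the axis: felt mainly as a twist about the vertical. Clockwise: another stop, no release.
- lens_release (a joint): travel of the red release button, m: 0 = up (top 7 mm above the mount face, lens locked), 0.006 = fully down (1 mm above the face), a hard end. No spring: it moves against about 4 N of friction and stays where it is pushed. Its steel lock pin stands in a fork at the rim of the lens flange and is clear of the lens from 0.005 on.
- release_top (a point): centre of the top of the round red release button, 16 mm across; it moves down with the button
- lens_grip (a point): point on the lens axis, 28 mm above the underside of its flange (80 mm above the desk while mounted), where the barrel is best held. z is the lens axis, away from the mount end; x is in line with the camera's x while the lens is locked. Barrel: black, ribbed, 50 mm across, from 6 to 44 mm above the flange underside.
- lens: the whole lens, about 0.25 kg; origin on its axis at the flange underside, axes as lens_grip. Aluminium flange 58 mm across, 6 mm thick, with a small fork reaching 38 mm from the axis on its -x side, white dot on top above it. Below the flange a steel spigot 38 mm across, 17 mm long, with two lugs 51 mm across; about 1.5 mm of side play in the mount.
- lens_foot (a point): centre of the flat lower end of the lens spigot, 45 mm below lens_grip along the lens axis; the lens stands on it when set down
- plate_top (a point): centre of the upper face of the round green rest plate, 188 mm across, 9 mm high, lying flat on a 3 mm mat, does not move; it lies on one side of the camera and the white reel on the other
- rest_plate: the round green rest plate itself; origin at the centre of its underside, z up
- reel_white: white component reel, lying flat, 178 mm across, 15 mm high; bystander, loose; origin at its underside
- loupe: stand magnifier, clear foot and black ring, 47 mm across, 44 mm high; bystander, loose; origin at its underside
- flux_bottle: small amber bottle with a white needle cap, 30 mm across, 103 mm high; bystander, loose; origin at its underside
- kapton_tape: roll of amber tape lying flat, 62 mm across, 12 mm high; bystander, loose; origin at its underside
- pen_blue: slim black ball pen, 145 mm long, 12 mm thick, lying; bystander, loose; origin at its underside

How it is judged:
On the way, in this order (a step that is already met when the one before it is completed fails the run):
1. the release button is down and the lens still sits in the mount, not yet turned (value of joint lens_release above 0.005 m and angle between the x axis of lens_grip and the x axis of camera, either way round below 0.2 rad and z of lens_foot in the frame of camera below 0.04 m), for 0.1 s.
2. the lens is turned most of the way to its stop while it still sits in the mount (angle between the x axis of lens_grip and the x axis of camera, either way round above 0.75 rad and z of lens_foot in the frame of camera below 0.04 m and horizontal distance between lens_foot and camera below 0.008 m), for 0.1 s.
3. the lens is lifted clear of the mount, upright (z of lens_foot in the frame of camera above 0.065 m and angle between lens_grip's own z axis and vertical below 0.35 rad), for 0.1 s.
At the end, for the whole second after the job is handed in: the lens stands upright (within 0.1 rad) and still on its spigot on the green plate, its axis within 65 mm of the plate's centre and its foot within 4 mm of the plate's surface; the release button is still down (more than 4.5 mm) (horizontal distance between lens_foot and plate_top below 0.065 m and z of lens_foot in the frame of plate_top between -0.004 and 0.004 m and angle between lens_grip's own z axis and vertical below 0.1 rad and value of joint lens_release above 0.0045 m and linear speed of lens below 0.02 m/s); the robot touches nothing.
It fails at once if the lens is forced against the mount, its claws, stops or lock pin (more than 30 N) (contact force between lens and camera above 30 N).
It fails at once if the robot presses on the camera or its button with more than 35 N (contact force between the arm and camera above 35 N).
It fails at once if the lens hits the plate or is pressed on it with more than 35 N (contact force between lens and rest_plate above 35 N).
It fails at once if a bystander (white reel, magnifier, flux bottle, tape roll or pen) is shifted by more than 20 mm (distance of any of reel_white, loupe, flux_bottle, kapton_tape, pen_blue from where it was at the start of the episode above 0.02 m).
It also fails if it takes over 72 s, if anything falls off the work surface, if the arm or the gripper's body presses on something with over 40 N, if the wrist force passes 120 N, or if a joint passes its speed limit or range.

ROBOT

A 7-joint arm with a two-finger parallel gripper is mounted at the origin on a cart in front of the work surface, level with it; the furniture and walls round the work are solid. World frame = base frame: x ahead of the robot, y to its left, z up, the work surface at z = 0. Lengths are in m, angles in rad, forces in N, time in s.
With the tool pointing down it reaches from about 0.425 to 0.95 m from the base axis. Payload 16.7 kg.
Tool frame: the origin (TCP) lies at the very end of the fingers, on their centre line; the grasp point (between the pads) lies 19 mm behind it (env.tcp_to_grasp is the distance from the TCP to the grasp point, in m); z points along the fingers, y is the line along which they close (so a half turn about z gives the same grasp; the last joint's range is limited). The gripper opens to 94 mm and grips with 3 to 60 N. Pads are 16 mm wide; open, the fingers measure 119 mm over their backs; the gripper's body (75 mm by 177 mm) begins 78 mm behind the grasp point.
Start: joints at [-1.401, 0.426, 0.074, 1.606, -0.034, 1.111, -0.067], TCP at [0.212, 0.641, 0.205] pointing down, gripper open.
Joint ranges: [-2.85, 2.85], [-0.5, 2.14], [-1.23, 1.37], [0.21, 2.46], [-1.02, 4.16], [0.16, 2.05], [-2.73, 2.73]. Speed limits (rad/s): [1.89, 1.89, 2.39, 2.39, 3.01, 3.01, 3.01].

INTERFACE

Orientations are given as a 3x3 rotation matrix whose columns are the frame's x, y, z axes.
In Python, from workcell import env, optics, job_done gives the robot as it stands. The module is installed in compiled form; this text tells all that it offers.
- The arm moves only by the tool move_arm, never from a script. Its argument "motion" is a list of rows, each an object of numbers: "tx", "ty", "tz": the shift along the tool's x, y, z in mm; "wx", "wy", "wz": the turn, a rotation vector about the tool's x, y, z in degrees. A call has 1 to 12 rows; each row shifts and turns the commanded pose from where the row before left it, along the tool's axes as they then stand; what a row does not reach is not made up. A row lasts 1/10 s, in which the tool goes at most 50 mm and 8.59 degrees, less where a joint would pass 70% of its speed; a pose out of reach is approached as far as the arm can. A call with a gripper value outside its range is refused whole. "jaw" is the finger opening in mm, from 0 to 94, set as the call begins (left out, the last holds). The fingers move at their own pace and stop on an object; the grip force is fixed at half the most. Time passes only in rows, so rows that do not move let the fingers close. It gives the time, the measured TCP pose, the force, the opening and the grip force at its end, in the units of the state.
- env.state(): the state, without advancing time (a new reading comes with each control period).
- optics.capture(name): name is "side" or "top"; returns a dict with "frame" (420x560x3 uint8, red, green, blue), "fx", "fy", "cx", "cy" (pixels), "distortion" ([k1, k2, p1, p2, k3] as OpenCV has them; the pictures are not rectified), "pose" (4x4, takes a point from camera to world coordinates). Camera axes: x right, y down, z forward; pixel columns grow to the right and rows downward; lengths in m; the calibration is good to about 2 mm. A picture is of the moment at which its call begins. There is no depth.
- job_done(): hands the job in; it is judged then, once.
The state is a dict: "time": time; "joint_positions": joint angles; "joint_velocities": joint speeds; "tau": joint torques, N m; "ee_pos": TCP position; "tcp_rot": TCP orientation; "contact_force": force on the tool from outside, world axes, zero at the start; "wrist_torque": the same for the moment, N m; "finger_gap": finger opening in m; "grasp_force": force on a finger pad.
Only numpy, scipy, OpenCV 4.12 (cv2) and the standard library are available. Lean on these libraries where they do the work, as an engineer would, in place of code of your own. Each camera call takes 0.05 s, during which the arm holds its last target. There are 200 camera calls.

## Working session

There is one attempt and no reset: what is moved stays moved. The work goes in short steps, Python scripts to look and compute and a tool call to move; the robot and the scene stay as the last step left them, time stands still between calls to the robot, and variables do not carry over. Pictures are saved under pics/ and viewed, at most 10 in all, crops included, and the job is handed in when it is done.

Besides the shell and the picture viewer there is one more tool, called after "Call:" in YAML: its name, and indented under it one key for each argument. move_arm: Moves the arm, as the interface text tells. Its arguments: {"type":"object","properties":{"motion":{"type":"array"},"jaw":{"type":"number"}},"required":["motion"]}

```bash
mkdir -p pics; cat > h.py <<'E'
import numpy as np, cv2
from workcell import env, optics, job_done
def cam(n):
    c=optics.capture(n); K=np.array([[c['fx'],0,c['cx']],[0,c['fy'],c['cy']],[0,0,1.]])
    return c['frame'],K,np.array(c['distortion'],float),np.array(c['pose'])
def ray(px,K,D,P):
    u=cv2.undistortPoints(np.array(px,float).reshape(-1,1,2),K,D).reshape(-1,2)
    return P[:3,3],np.c_[u,np.ones(len(u))]@P[:3,:3].T
def onz(px,z,K,D,P):
    o,d=ray(px,K,D,P); return o+d*((z-o[2])/d[:,2])[:,None]
def save(n,f): cv2.imwrite('pics/'+n+'.png',cv2.cvtColor(f,cv2.COLOR_RGB2BGR))
E
python3 - <<'E'
from h import *
for n in('top','side'):
    f,K,D,P=cam(n); save(n+'0',f); np.savez(n+'0',f=f,K=K,D=D,P=P); print(n,P.round(3).tolist(),K[0,0])
s=env.state(); print(s['tcp_rot'],s['ee_pos'],s['contact_force'],s['time'])
E
```

```text
top [[-0.026, -0.99, 0.141, 0.366], [-1.0, 0.026, -0.008, -0.01], [0.005, -0.141, -0.99, 1.188], [0.0, 0.0, 0.0, 1.0]] 381.3200993951965
side [[-0.994, 0.084, -0.062, 0.61], [0.104, 0.864, -0.493, 0.637], [0.012, -0.497, -0.868, 1.218], [0.0, 0.0, 0.0, 1.0]] 431.592970111127
[[-9.49277008e-01  3.14440920e-01 -2.66234759e-04]
 [ 3.14441021e-01  9.49276408e-01 -1.06995831e-03]
 [-8.37082991e-05 -1.09940195e-03 -9.99999392e-01]] [0.2121167  0.64039737 0.20487426] [-0.17686536 -0.36599126  0.23016879] 0.1
```

View pics/top0.png

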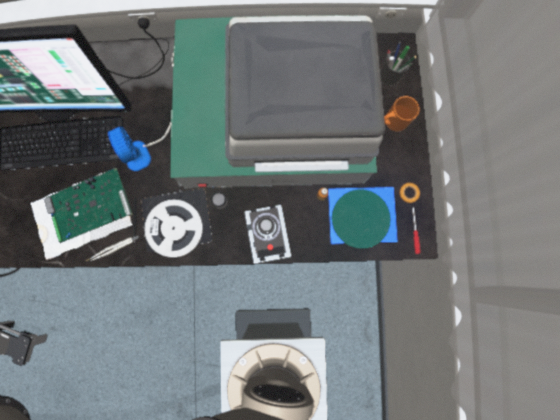

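View pics/side0.png

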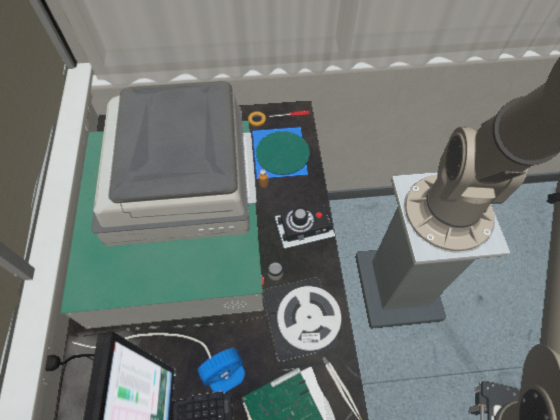

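The top view shows the camera with its lens at about (266,227), red button (270,247), plate (361,219), reel (173,227) and bottle (322,193). In the side view the lens is at (301,215), the button at (319,215) and the plate at (282,153). Next I measure these precisely.

```bash
cat > meas.py <<'E'
from h import *
def red(n):
    z=np.load(n+'0.npz'); f=z['f']; h=cv2.cvtColor(f,cv2.COLOR_RGB2HSV)
    w=(255,235,285,260) if n=='top' else (305,205,335,225)
    m=np.zeros(f.shape[:2],np.uint8); m[w[1]:w[3],w[0]:w[2]]=255
    r=(((h[...,0]<8)|(h[...,0]>172))&(h[...,1]>110)&(h[...,2]>70)&(m>0))
    y,x=np.nonzero(r); return (x.mean(),y.mean(),len(x)),z
def green(n,w):
    z=np.load(n+'0.npz'); f=z['f']; h=cv2.cvtColor(f,cv2.COLOR_RGB2HSV)
    r=((h[...,0]>60)&(h[...,0]<95)&(h[...,1]>80)).astype(np.uint8); m=0*r; m[w[1]:w[3],w[0]:w[2]]=r[w[1]:w[3],w[0]:w[2]]
    c=max(cv2.findContours(m,0,1)[0],key=cv2.contourArea); return cv2.fitEllipse(c)
o=[]
for n,w in(('top',(320,186,400,255)),('side',(252,125,315,180))):
    b,z=red(n); a=[z[k] for k in 'KDP']
    print(n,'btn',b,onz(b[:2],.059,*a)); o.append(ray(b[:2],*a))
    e=green(n,w); print('plate',e,onz(e[0],.012,*a))
    cs={'top':(225,190,315,270),'side':(265,190,345,250)}[n]
    i=cv2.resize(z['f'][cs[1]:cs[3],cs[0]:cs[2]],None,fx=6,fy=6,interpolation=cv2.INTER_CUBIC); save(n+'z',i)
A=np.c_[o[0][1][0],-o[1][1][0]]; t=np.linalg.lstsq(A,o[1][0]-o[0][0],rcond=None)[0]
print('tri',o[0][0]+t[0]*o[0][1][0],o[1][0]+t[1]*o[1][1][0])
E
python3 meas.py
```

```text
top btn (np.float64(269.7586206896552), np.float64(246.75862068965517), 29) [[ 0.42873831 -0.000571    0.059     ]]
plate ((360.657470703125, 218.88296508789062), (55.4619255065918, 58.0161018371582), 161.45278930664062) [[ 0.51046899 -0.28659122  0.012     ]]
side btn (np.float64(318.75), np.float64(214.25), 28) [[0.42801512 0.00127668 0.059     ]]
plate ((282.5442199707031, 152.4032745361328), (41.46681594848633, 52.71220397949219), 89.9104995727539) [[ 0.51150903 -0.28190762  0.012     ]]
tri [ 0.42887213 -0.00055082  0.05659803] [ 4.27628507e-01 -7.64196655e-05  5.65327266e-02]
```

View pics/topz.png

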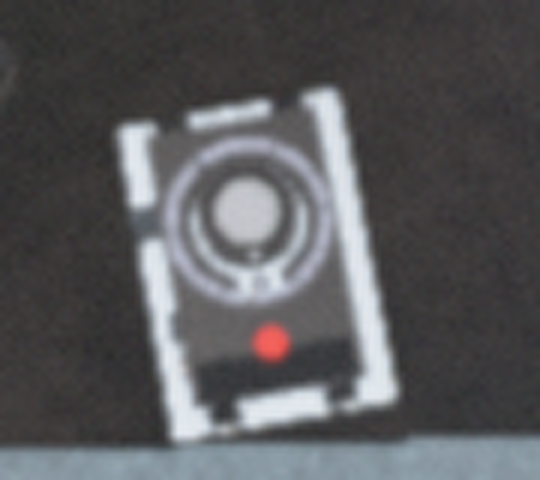

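View pics/sidez.png

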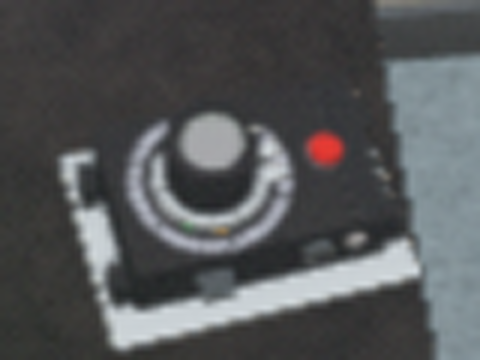

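The crops show the mount ring centred at about (249,220) in the top crop and (210,185) in the side crop, with the button at (271,342). The camera's +x axis points up the image, leaning left, and the fork and white dot sit on the button side, as expected.

```bash
python3 - <<'E'
from h import *
R={}
for n,ox,oy,p,q in(('top',225,190,(249,220),(247,211)),('side',265,190,(210,185),(212,141))):
    z=np.load(n+'0.npz'); a=[z[k] for k in 'KDP']; f=lambda p:np.array([ox+(p[0]+.5)/6-.5,oy+(p[1]+.5)/6-.5])
    print(n,'ring',onz(f(p),.052,*a),[(h,onz(f(q),h,*a).round(4)) for h in(.092,.096,.1)])
    if n=='top':
        for s in([(118,127),(175,440)],[(338,90),(397,400)]):
            e=onz([f(s[0]),f(s[1])],.02,*a); d=e[0]-e[1]; print('edge',e.round(4).tolist(),np.degrees(np.arctan2(d[1],d[0])),np.hypot(*d[:2]))
E
```

```text
top ring [[0.49077037 0.00898709 0.052     ]] [(0.092, array([[0.4908, 0.0092, 0.092 ]])), (0.096, array([[0.4903, 0.0091, 0.096 ]])), (0.1, array([[0.4898, 0.009 , 0.1   ]]))]
edge [[0.5443, 0.0761, 0.02], [0.383, 0.0497, 0.02]] 9.283972896829333 0.1634545267032467
edge [[0.5607, -0.0381, 0.02], [0.4003, -0.0635, 0.02]] 9.016536198950696 0.1624669834161789
side ring [[0.48870471 0.01323838 0.052     ]] [(0.092, array([[0.4889, 0.0099, 0.092 ]])), (0.096, array([[0.4893, 0.0121, 0.096 ]])), (0.1, array([[0.4897, 0.0144, 0.1   ]]))]
```

Axis ≈ (0.4895, 0.0098), camera yaw ≈ 9.1°, button ≈ (0.4284, 0.000): the button is 62 mm from the axis, which agrees with the data. The plate is at about (0.511, −0.284). Starting the first move.

Call:
move_arm:
  motion:
    - {"tx":-20,"ty":-27}
    - {"tx":-20,"ty":-27}
    - {"tx":-20,"ty":-27}
    - {"tx":-20,"ty":-27}
    - {"tx":-20,"ty":-27}
    - {"tx":-20,"ty":-27}
    - {"tx":-20,"ty":-27}
    - {"tx":-20,"ty":-27}
    - {"tx":-20,"ty":-27}
    - {"tx":-20,"ty":-27}
    - {"tx":-20,"ty":-27}
    - {"tx":-20,"ty":-27}
  jaw: 0

```text
$.motion[0]: bad value
```

Call:
move_arm:
  motion:
    - {"tx":-20,"ty":-27}
    - {"tx":-20,"ty":-27}
    - {"tx":-20,"ty":-27}
    - {"tx":-20,"ty":-27}
    - {"tx":-20,"ty":-27}
    - {"tx":-20,"ty":-27}
    - {"tx":-20,"ty":-27}
    - {"tx":-20,"ty":-27}
    - {"wz":8}
    - {"wz":8}
    - {"wz":8}
    - {"wz":8}

```text
$.motion[0]: bad value
```

```bash
cat >> h.py <<'E'
def rel(x,y,z,yaw=None):
    "tool-frame shift (mm) to world point; yaw of tool y"
    s=env.state(); R=np.array(s['tcp_rot']); p=np.array(s['ee_pos'])
    print('t',s['time'],'p',p.round(4),'yaw',np.degrees(np.arctan2(R[1,1],R[0,1])).round(2),'tilt',R[:2,2].round(4),'q',np.round(s['joint_positions'],2),'F',np.round(s['contact_force'],1),'M',np.round(s['wrist_torque'],2),'gap',round(s['finger_gap'],4),'gf',round(s['grasp_force'],1))
    print('shift',(R.T@(np.array([x,y,z])-p)*1000).round(1))
E
python3 -c "
from h import *
rel(.4284,0,.08)"
```

```text
t 0.1 p [0.2121 0.6404 0.2049] yaw 71.67 tilt [-0.0003 -0.0011] q [-1.4   0.43  0.07  1.61 -0.03  1.11 -0.07] F [-0.2 -0.4  0.2] M [-0.    0.01  0.03] gap 0.0939 gf 0.0
shift [-406.7 -539.8  125.5]
```

Call:
move_arm:
  motion:
    - {"tx":-20,"ty":-27,"tz":0,"wx":0,"wy":0,"wz":0}
    - {"tx":-20,"ty":-27,"tz":0,"wx":0,"wy":0,"wz":0}
    - {"tx":-20,"ty":-27,"tz":0,"wx":0,"wy":0,"wz":0}
    - {"tx":-20,"ty":-27,"tz":0,"wx":0,"wy":0,"wz":0}
    - {"tx":-20,"ty":-27,"tz":0,"wx":0,"wy":0,"wz":0}
    - {"tx":-20,"ty":-27,"tz":0,"wx":0,"wy":0,"wz":0}
    - {"tx":-20,"ty":-27,"tz":0,"wx":0,"wy":0,"wz":0}
    - {"tx":-20,"ty":-27,"tz":0,"wx":0,"wy":0,"wz":0}
    - {"tx":-20,"ty":-27,"tz":0,"wx":0,"wy":0,"wz":0}
    - {"tx":-20,"ty":-27,"tz":0,"wx":0,"wy":0,"wz":0}
  jaw: 0

```text
time: 1.1
ee_pos: [0.3173, 0.32, 0.2053]
tcp_rot: [[-0.949, 0.314, -0.0], [0.314, 0.949, -0.0], [0.0, -0.0, -1.0]]
contact_force: [0.0, 0.7, 0.3]
finger_gap: 0.0176
grasp_force: 0.0
```

Call:
move_arm:
  motion:
    - {"tx":-20,"ty":-27,"tz":0,"wx":0,"wy":0,"wz":0}
    - {"tx":-20,"ty":-27,"tz":0,"wx":0,"wy":0,"wz":0}
    - {"tx":-20,"ty":-27,"tz":0,"wx":0,"wy":0,"wz":0}
    - {"tx":-20,"ty":-27,"tz":0,"wx":0,"wy":0,"wz":0}
    - {"tx":-20,"ty":-27,"tz":0,"wx":0,"wy":0,"wz":0}
    - {"tx":-20,"ty":-27,"tz":0,"wx":0,"wy":0,"wz":0}
    - {"tx":-20,"ty":-27,"tz":0,"wx":0,"wy":0,"wz":0}
    - {"tx":-20,"ty":-27,"tz":0,"wx":0,"wy":0,"wz":0}
    - {"tx":-20,"ty":-27,"tz":0,"wx":0,"wy":0,"wz":0}
    - {"tx":-20,"ty":-27,"tz":0,"wx":0,"wy":0,"wz":0}
    - {"tx":0,"ty":0,"tz":0,"wx":0,"wy":0,"wz":0}

```text
time: 2.2
ee_pos: [0.4227, -0.0011, 0.2056]
tcp_rot: [[-0.948, 0.319, 0.0], [0.319, 0.948, -0.0], [-0.0, -0.0, -1.0]]
contact_force: [-0.0, 0.1, -1.0]
finger_gap: 0.0006
grasp_force: 0.0
```

```bash
python3 -c "
from h import *
rel(.4284,0,.08)"
```

```text
t 2.2 p [ 0.4227 -0.0011  0.2056] yaw 71.4 tilt [ 0.0003 -0.0004] q [-0.75 -0.03  0.6   2.17  0.02  1.    1.09] F [-0.   0.1 -1. ] M [-0.03 -0.08  0.  ] gap 0.0006 gf 0.0
shift [ -5.    2.9 125.6]
```

Call:
move_arm:
  motion:
    - {"tx":-5,"ty":3,"tz":20,"wx":0,"wy":0,"wz":0}
    - {"tx":0,"ty":0,"tz":25,"wx":0,"wy":0,"wz":0}
    - {"tx":0,"ty":0,"tz":25,"wx":0,"wy":0,"wz":0}
    - {"tx":0,"ty":0,"tz":25,"wx":0,"wy":0,"wz":0}
    - {"tx":0,"ty":0,"tz":25,"wx":0,"wy":0,"wz":0}
    - {"tx":0,"ty":0,"tz":15,"wx":0,"wy":0,"wz":0}
    - {"tx":0,"ty":0,"tz":0,"wx":0,"wy":0,"wz":0}
    - {"tx":0,"ty":0,"tz":0,"wx":0,"wy":0,"wz":0}

```text
time: 3.0
ee_pos: [0.4277, 0.0037, 0.0707]
tcp_rot: [[-0.949, 0.314, -0.001], [0.314, 0.949, -0.0], [0.001, -0.001, -1.0]]
contact_force: [0.1, -0.3, -0.1]
finger_gap: 0.0002
grasp_force: 0.0
```

```bash
python3 -c "
from h import *
rel(.4284,0,.059)
f,K,D,P=cam('side'); i=f[175:265,250:370]; save('s1',cv2.resize(i,None,fx=6,fy=6,interpolation=2))"
```

```text
t 3.0 p [0.4277 0.0037 0.0707] yaw 71.67 tilt [-0.0007 -0.0004] q [-0.67  0.25  0.58  2.29 -0.22  0.66  1.33] F [ 0.1 -0.3 -0.1] M [ 0.    0.02 -0.03] gap 0.0002 gf 0.0
shift [-1.9 -3.3 11.7]
```

View pics/s1.png

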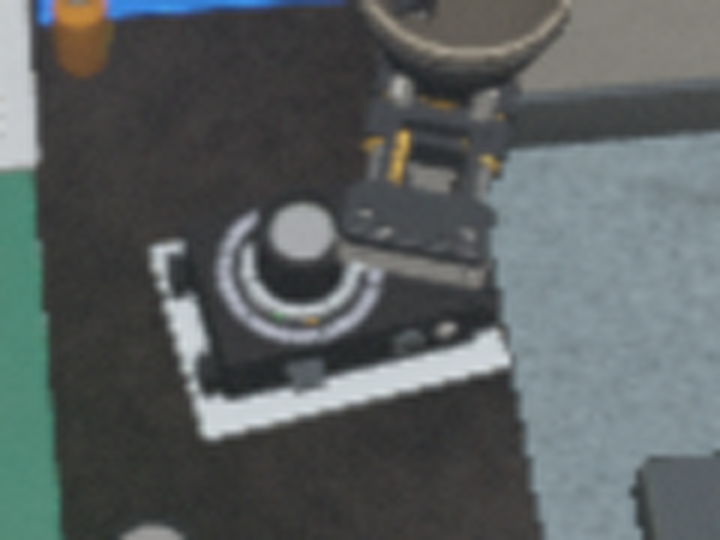

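The side crop shows the closed gripper directly over the button, beside the lens (top at (300,232)), with its body well above the lens. Now I correct the position and press.

Call:
move_arm:
  motion:
    - {"tx":-2,"ty":-3,"tz":3,"wx":0,"wy":0,"wz":0}
    - {"tx":0,"ty":0,"tz":3,"wx":0,"wy":0,"wz":0}
    - {"tx":0,"ty":0,"tz":2,"wx":0,"wy":0,"wz":0}
    - {"tx":0,"ty":0,"tz":2,"wx":0,"wy":0,"wz":0}
    - {"tx":0,"ty":0,"tz":2,"wx":0,"wy":0,"wz":0}
    - {"tx":0,"ty":0,"tz":0,"wx":0,"wy":0,"wz":0}

```text
time: 3.65
ee_pos: [0.4287, 0.0002, 0.0583]
tcp_rot: [[-0.949, 0.314, -0.0], [0.314, 0.949, -0.0], [0.0, -0.0, -1.0]]
contact_force: [-0.4, 0.8, -1.1]
finger_gap: 0.0005
grasp_force: 0.0
```

Call:
move_arm:
  motion:
    - {"tx":0,"ty":0,"tz":1,"wx":0,"wy":0,"wz":0}
    - {"tx":0,"ty":0,"tz":1,"wx":0,"wy":0,"wz":0}
    - {"tx":0,"ty":0,"tz":0,"wx":0,"wy":0,"wz":0}

```text
time: 3.95
ee_pos: [0.4288, 0.0001, 0.0564]
tcp_rot: [[-0.949, 0.314, -0.0], [0.314, 0.949, -0.0], [0.0, -0.0, -1.0]]
contact_force: [0.7, -0.7, 2.4]
finger_gap: 0.0003
grasp_force: 0.9
```

Call:
move_arm:
  motion:
    - {"tx":0,"ty":0,"tz":1,"wx":0,"wy":0,"wz":0}
    - {"tx":0,"ty":0,"tz":1,"wx":0,"wy":0,"wz":0}
    - {"tx":0,"ty":0,"tz":0,"wx":0,"wy":0,"wz":0}

```text
time: 4.25
ee_pos: [0.4288, 0.0001, 0.0544]
tcp_rot: [[-0.949, 0.314, -0.0], [0.314, 0.949, -0.0], [-0.0, -0.0, -1.0]]
contact_force: [-0.0, 0.1, 1.8]
finger_gap: 0.0003
grasp_force: 0.9
```

Call:
move_arm:
  motion:
    - {"tx":0,"ty":0,"tz":0.7,"wx":0,"wy":0,"wz":0}
    - {"tx":0,"ty":0,"tz":0,"wx":0,"wy":0,"wz":0}

```text
time: 4.45
ee_pos: [0.4288, 0.0001, 0.0537]
tcp_rot: [[-0.949, 0.314, -0.0], [0.314, 0.949, -0.0], [0.0, -0.0, -1.0]]
contact_force: [0.1, -1.1, 3.3]
finger_gap: 0.0005
grasp_force: 1.2
```

Call:
move_arm:
  motion:
    - {"tx":0,"ty":0,"tz":0.5,"wx":0,"wy":0,"wz":0}
    - {"tx":0,"ty":0,"tz":0,"wx":0,"wy":0,"wz":0}

```text
time: 4.65
ee_pos: [0.4288, 0.0002, 0.0532]
tcp_rot: [[-0.949, 0.314, -0.0], [0.314, 0.949, -0.0], [0.0, -0.0, -1.0]]
contact_force: [-0.8, -0.3, 2.3]
finger_gap: 0.0004
grasp_force: 1.4
```

Call:
move_arm:
  motion:
    - {"tx":0,"ty":0,"tz":0.3,"wx":0,"wy":0,"wz":0}
    - {"tx":0,"ty":0,"tz":0,"wx":0,"wy":0,"wz":0}

```text
time: 4.85
ee_pos: [0.4288, 0.0002, 0.0531]
tcp_rot: [[-0.949, 0.314, -0.0], [0.314, 0.949, 0.0], [0.0, 0.0, -1.0]]
contact_force: [-1.8, -0.2, 7.7]
finger_gap: 0.0004
grasp_force: 3.8
```

The force rises while the height stays at 53.1 mm, so the button is on its hard end. Now up and over to the lens.

Call:
move_arm:
  motion:
    - {"tx":0,"ty":0,"tz":-5,"wx":0,"wy":0,"wz":0}
    - {"tx":0,"ty":0,"tz":-20,"wx":0,"wy":0,"wz":0}
    - {"tx":0,"ty":0,"tz":-30,"wx":0,"wy":0,"wz":0}
    - {"tx":0,"ty":0,"tz":-30,"wx":0,"wy":0,"wz":0}
    - {"tx":-18,"ty":9,"tz":0,"wx":0,"wy":0,"wz":0}
    - {"tx":-18,"ty":9,"tz":0,"wx":0,"wy":0,"wz":0}
    - {"tx":-18,"ty":10,"tz":0,"wx":0,"wy":0,"wz":0}
    - {"tx":0,"ty":0,"tz":0,"wx":0,"wy":0,"wz":7}
    - {"tx":0,"ty":0,"tz":0,"wx":0,"wy":0,"wz":7}
    - {"tx":0,"ty":0,"tz":0,"wx":0,"wy":0,"wz":7}
    - {"tx":0,"ty":0,"tz":0,"wx":0,"wy":0,"wz":6}
    - {"tx":0,"ty":0,"tz":0,"wx":0,"wy":0,"wz":0}
  jaw: 94

```text
time: 6.05
ee_pos: [0.4888, 0.0098, 0.1381]
tcp_rot: [[-0.702, 0.712, -0.0], [0.712, 0.702, -0.0], [-0.0, -0.0, -1.0]]
contact_force: [0.3, -0.3, 0.3]
finger_gap: 0.0922
grasp_force: 0.0
```

```bash
python3 -c "
from h import *
rel(.4895,.0098,.062)
f,K,D,P=cam('side'); i=f[165:275,235:375]; f,K,D,P=cam('top');j=f[180:290,200:340]; save('s2',cv2.resize(np.vstack([i,j]),None,fx=2.7,fy=2.7,interpolation=2))"
```

```text
t 6.05 p [0.4888 0.0098 0.1381] yaw 44.57 tilt [-0.0001 -0.0002] q [-0.78  0.25  0.73  2.11 -0.22  0.85  0.86] F [ 0.3 -0.3  0.3] M [-0.01  0.01 -0.04] gap 0.0922 gf 0.0
shift [-0.5  0.5 76.1]
```

View pics/s2.png

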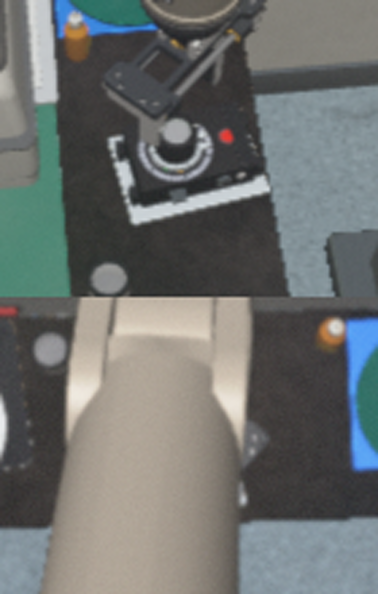

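The view shows the open jaw straddling the lens from above, with the gripper corner clear of the printer. Descending.

Call:
move_arm:
  motion:
    - {"tx":-0.5,"ty":0.5,"tz":16,"wx":0,"wy":0,"wz":0}
    - {"tx":0,"ty":0,"tz":20,"wx":0,"wy":0,"wz":0}
    - {"tx":0,"ty":0,"tz":20,"wx":0,"wy":0,"wz":0}
    - {"tx":0,"ty":0,"tz":12,"wx":0,"wy":0,"wz":0}
    - {"tx":0,"ty":0,"tz":6,"wx":0,"wy":0,"wz":0}
    - {"tx":0,"ty":0,"tz":0,"wx":0,"wy":0,"wz":0}
    - {"tx":0,"ty":0,"tz":0,"wx":0,"wy":0,"wz":0}

```text
time: 6.85
ee_pos: [0.4899, 0.0097, 0.0645]
tcp_rot: [[-0.703, 0.711, 0.001], [0.711, 0.703, 0.0], [-0.0, 0.0, -1.0]]
contact_force: [-0.7, 0.8, -0.1]
finger_gap: 0.0941
grasp_force: 0.0
```

Call:
move_arm:
  motion:
    - {"tx":0,"ty":0,"tz":0,"wx":0,"wy":0,"wz":0}
    - {"tx":0,"ty":0,"tz":0,"wx":0,"wy":0,"wz":0}
    - {"tx":0,"ty":0,"tz":0,"wx":0,"wy":0,"wz":0}
    - {"tx":0,"ty":0,"tz":0,"wx":0,"wy":0,"wz":0}
  jaw: 55

```text
time: 7.25
ee_pos: [0.4896, 0.0099, 0.0642]
tcp_rot: [[-0.703, 0.711, 0.0], [0.711, 0.703, 0.0], [-0.0, 0.0, -1.0]]
contact_force: [-0.2, -0.1, 0.1]
finger_gap: 0.0653
grasp_force: 0.0
```

Call:
move_arm:
  motion:
    - {"tx":0,"ty":0,"tz":0,"wx":0,"wy":0,"wz":0}
    - {"tx":0,"ty":0,"tz":0,"wx":0,"wy":0,"wz":0}
  jaw: 53

```text
time: 7.45
ee_pos: [0.4895, 0.0098, 0.064]
tcp_rot: [[-0.703, 0.711, -0.0], [0.711, 0.703, -0.0], [0.0, -0.0, -1.0]]
contact_force: [-0.0, -0.6, 0.3]
finger_gap: 0.0535
grasp_force: 0.0
```

Call:
move_arm:
  motion:
    - {"tx":0,"ty":0,"tz":0,"wx":0,"wy":0,"wz":0}
    - {"tx":0,"ty":0,"tz":0,"wx":0,"wy":0,"wz":0}
  jaw: 51.5

```text
time: 7.65
ee_pos: [0.4896, 0.0098, 0.064]
tcp_rot: [[-0.703, 0.711, 0.0], [0.711, 0.703, 0.0], [-0.0, 0.0, -1.0]]
contact_force: [0.6, 0.3, 0.4]
finger_gap: 0.0513
grasp_force: 0.2
```

Call:
move_arm:
  motion:
    - {"tx":0,"ty":0,"tz":0,"wx":0,"wy":0,"wz":0}
    - {"tx":0,"ty":0,"tz":0,"wx":0,"wy":0,"wz":0}
  jaw: 50.4

```text
time: 7.85
ee_pos: [0.4897, 0.0098, 0.064]
tcp_rot: [[-0.703, 0.711, 0.0], [0.711, 0.703, 0.0], [-0.0, 0.0, -1.0]]
contact_force: [1.4, 0.9, -0.3]
finger_gap: 0.0503
grasp_force: 0.7
```

Call:
move_arm:
  motion:
    - {"tx":0,"ty":0,"tz":0,"wx":0,"wy":0,"wz":0}
    - {"tx":0,"ty":0,"tz":0,"wx":0,"wy":0,"wz":0}
  jaw: 49.5

```text
time: 8.05
ee_pos: [0.4896, 0.0098, 0.064]
tcp_rot: [[-0.703, 0.711, 0.0], [0.711, 0.703, 0.0], [-0.0, 0.0, -1.0]]
contact_force: [0.9, 0.5, 0.1]
finger_gap: 0.05
grasp_force: 12.3
```

```bash
python3 -c "
from h import *
rel(.4895,.0098,.062)"
```

```text
t 8.05 p [0.4896 0.0098 0.064 ] yaw 44.67 tilt [0.0001 0.    ] q [-0.69  0.38  0.65  2.17 -0.35  0.7   0.98] F [0.9 0.5 0.1] M [ 0.18 -0.26  0.04] gap 0.05 gf 12.3
shift [ 0.1 -0.1  2. ]
```

Call:
move_arm:
  motion:
    - {"tx":0,"ty":0,"tz":0,"wx":0,"wy":0,"wz":0}
    - {"tx":0,"ty":0,"tz":0,"wx":0,"wy":0,"wz":0}
  jaw: 44

```text
time: 8.25
ee_pos: [0.4896, 0.0098, 0.064]
tcp_rot: [[-0.703, 0.711, 0.0], [0.711, 0.703, -0.0], [-0.0, -0.0, -1.0]]
contact_force: [0.8, 0.7, -0.4]
finger_gap: 0.0492
grasp_force: 30.0
```

Call:
move_arm:
  motion:
    - {"tx":0,"ty":0,"tz":0,"wx":0,"wy":0,"wz":-2}
    - {"tx":0,"ty":0,"tz":0,"wx":0,"wy":0,"wz":-3}
    - {"tx":0,"ty":0,"tz":0,"wx":0,"wy":0,"wz":0}

```text
time: 8.55
ee_pos: [0.4894, 0.0096, 0.064]
tcp_rot: [[-0.764, 0.645, -0.0], [0.645, 0.764, 0.0], [0.0, -0.0, -1.0]]
contact_force: [0.5, 0.1, 0.6]
finger_gap: 0.0494
grasp_force: 30.0
```

```bash
python3 -c "
from h import *
rel(.4896,.0098,.064)"
```

```text
t 8.55 p [0.4894 0.0096 0.064 ] yaw 49.81 tilt [-0.0002  0.    ] q [-0.67  0.37  0.62  2.17 -0.34  0.7   1.05] F [0.5 0.1 0.6] M [-0.05  0.01  0.08] gap 0.0494 gf 30.0
shift [-0.   0.3  0. ]
```

Turned freely by 5° with the lock clear; continuing to about 39°.

Call:
move_arm:
  motion:
    - {"tx":0,"ty":0,"tz":0,"wx":0,"wy":0,"wz":-4}
    - {"tx":0,"ty":0,"tz":0,"wx":0,"wy":0,"wz":-4}
    - {"tx":0,"ty":0,"tz":0,"wx":0,"wy":0,"wz":-4}
    - {"tx":0,"ty":0,"tz":0,"wx":0,"wy":0,"wz":-4}
    - {"tx":0,"ty":0,"tz":0,"wx":0,"wy":0,"wz":0}

```text
time: 9.05
ee_pos: [0.4894, 0.0096, 0.064]
tcp_rot: [[-0.911, 0.411, -0.0], [0.411, 0.911, 0.0], [0.0, -0.0, -1.0]]
contact_force: [-0.2, -0.7, 0.4]
finger_gap: 0.0495
grasp_force: 30.0
```

Call:
move_arm:
  motion:
    - {"tx":0,"ty":0,"tz":0,"wx":0,"wy":0,"wz":-4}
    - {"tx":0,"ty":0,"tz":0,"wx":0,"wy":0,"wz":-4}
    - {"tx":0,"ty":0,"tz":0,"wx":0,"wy":0,"wz":-4}
    - {"tx":0,"ty":0,"tz":0,"wx":0,"wy":0,"wz":-4}
    - {"tx":0,"ty":0,"tz":0,"wx":0,"wy":0,"wz":-2}
    - {"tx":0,"ty":0,"tz":0,"wx":0,"wy":0,"wz":0}

```text
time: 9.65
ee_pos: [0.4895, 0.0096, 0.064]
tcp_rot: [[-0.994, 0.112, -0.0], [0.112, 0.994, -0.0], [0.0, -0.0, -1.0]]
contact_force: [-0.4, -0.6, 1.6]
finger_gap: 0.05
grasp_force: 30.0
```

```bash
python3 -c "
from h import *
rel(.4896,.0098,.064)"
```

```text
t 9.65 p [0.4895 0.0096 0.064 ] yaw 83.59 tilt [-0.0002 -0.    ] q [-0.55  0.35  0.47  2.16 -0.25  0.69  1.55] F [-0.4 -0.6  1.6] M [-0.1   0.11  0.01] gap 0.05 gf 30.0
shift [-0.1  0.2 -0. ]
```

Call:
move_arm:
  motion:
    - {"tx":0,"ty":0,"tz":0,"wx":0,"wy":0,"wz":-3}
    - {"tx":0,"ty":0,"tz":0,"wx":0,"wy":0,"wz":-3}
    - {"tx":0,"ty":0,"tz":0,"wx":0,"wy":0,"wz":-2}
    - {"tx":0,"ty":0,"tz":0,"wx":0,"wy":0,"wz":0}

```text
time: 10.05
ee_pos: [0.4895, 0.0097, 0.064]
tcp_rot: [[-1.0, -0.027, -0.0], [-0.027, 1.0, 0.0], [0.0, 0.0, -1.0]]
contact_force: [0.4, -0.0, 1.8]
finger_gap: 0.0492
grasp_force: 30.0
```

```bash
cat > m.py <<'E'
from h import *
s=env.state();R=s['tcp_rot'];print(round(s['time'],2),'turn',round(np.degrees(np.arctan2(R[1][1],R[0][1]))-44.67,2),'M',np.round(s['wrist_torque'],3),'F',np.round(s['contact_force'],1),'q7',round(s['joint_positions'][6],2))
E
python3 m.py
```

```text
10.05 turn 46.9 M [-0.081  0.011  0.058] F [ 0.4 -0.   1.8] q7 1.67
```

Call:
move_arm:
  motion:
    - {"tx":0,"ty":0,"tz":0,"wx":0,"wy":0,"wz":-2}
    - {"tx":0,"ty":0,"tz":0,"wx":0,"wy":0,"wz":-2}
    - {"tx":0,"ty":0,"tz":0,"wx":0,"wy":0,"wz":0}

```text
time: 10.35
ee_pos: [0.4895, 0.0097, 0.064]
tcp_rot: [[-0.995, -0.097, -0.0], [-0.097, 0.995, -0.0], [0.0, -0.0, -1.0]]
contact_force: [0.1, -0.4, 2.5]
finger_gap: 0.0496
grasp_force: 30.0
```

```bash
python3 m.py
```

```text
10.35 turn 50.9 M [-0.065 -0.012  0.103] F [ 0.1 -0.4  2.5] q7 1.73
```

Call:
move_arm:
  motion:
    - {"tx":0,"ty":0,"tz":0,"wx":0,"wy":0,"wz":-2}
    - {"tx":0,"ty":0,"tz":0,"wx":0,"wy":0,"wz":-2}
    - {"tx":0,"ty":0,"tz":0,"wx":0,"wy":0,"wz":0}

```text
time: 10.65
ee_pos: [0.4896, 0.0097, 0.064]
tcp_rot: [[-0.986, -0.166, -0.0], [-0.166, 0.986, 0.0], [0.0, 0.0, -1.0]]
contact_force: [0.5, 0.0, 1.8]
finger_gap: 0.0492
grasp_force: 30.0
```

```bash
python3 m.py
```

```text
10.65 turn 54.89 M [-0.003 -0.015  0.081] F [0.5 0.  1.8] q7 1.79
```

Call:
move_arm:
  motion:
    - {"tx":0,"ty":0,"tz":0,"wx":0,"wy":0,"wz":-2}
    - {"tx":0,"ty":0,"tz":0,"wx":0,"wy":0,"wz":-2}
    - {"tx":0,"ty":0,"tz":0,"wx":0,"wy":0,"wz":0}

```text
time: 10.95
ee_pos: [0.4896, 0.0097, 0.064]
tcp_rot: [[-0.972, -0.235, 0.0], [-0.235, 0.972, 0.0], [-0.0, 0.0, -1.0]]
contact_force: [0.7, -0.3, 2.0]
finger_gap: 0.0494
grasp_force: 30.0
```

```bash
python3 m.py
```

```text
10.95 turn 58.9 M [-0.008  0.021  0.03 ] F [ 0.7 -0.3  2. ] q7 1.85
```

Call:
move_arm:
  motion:
    - {"tx":0,"ty":0,"tz":0,"wx":0,"wy":0,"wz":-2}
    - {"tx":0,"ty":0,"tz":0,"wx":0,"wy":0,"wz":-2}
    - {"tx":0,"ty":0,"tz":0,"wx":0,"wy":0,"wz":0}

```text
time: 11.25
ee_pos: [0.4897, 0.0097, 0.064]
tcp_rot: [[-0.953, -0.302, 0.0], [-0.302, 0.953, -0.0], [-0.0, -0.0, -1.0]]
contact_force: [1.2, 0.2, 0.8]
finger_gap: 0.0495
grasp_force: 30.0
```

```bash
python3 m.py
```

```text
11.25 turn 62.89 M [-0.01  -0.252  0.028] F [1.2 0.2 0.8] q7 1.91
```

Call:
move_arm:
  motion:
    - {"tx":0,"ty":0,"tz":0,"wx":0,"wy":0,"wz":-1.5}
    - {"tx":0,"ty":0,"tz":0,"wx":0,"wy":0,"wz":-1.5}
    - {"tx":0,"ty":0,"tz":0,"wx":0,"wy":0,"wz":0}

```text
time: 11.55
ee_pos: [0.4901, 0.0097, 0.0641]
tcp_rot: [[-0.935, -0.354, 0.001], [-0.354, 0.935, -0.0], [-0.001, -0.0, -1.0]]
contact_force: [4.5, 0.1, -1.9]
finger_gap: 0.0497
grasp_force: 30.0
```

```bash
python3 m.py
```

```text
11.55 turn 66.05 M [-0.088 -1.273 -0.045] F [ 4.5  0.1 -1.9] q7 1.96
```

Call:
move_arm:
  motion:
    - {"tx":0,"ty":0,"tz":0,"wx":0,"wy":0,"wz":-1}
    - {"tx":0,"ty":0,"tz":0,"wx":0,"wy":0,"wz":0}

```text
time: 11.75
ee_pos: [0.4902, 0.0098, 0.0641]
tcp_rot: [[-0.929, -0.37, 0.001], [-0.37, 0.929, -0.0], [-0.001, -0.0, -1.0]]
contact_force: [6.1, -0.9, -2.8]
finger_gap: 0.0496
grasp_force: 30.0
```

```bash
python3 m.py;python3 -c "
from h import *
rel(.4896,.0098,.064)"
```

```text
11.75 turn 67.03 M [-0.114 -1.484 -0.178] F [ 6.1 -0.9 -2.8] q7 1.97
t 11.75 p [0.4902 0.0098 0.0641] yaw 111.7 tilt [ 0.0011 -0.    ] q [-0.45  0.33  0.35  2.16 -0.18  0.68  1.97] F [ 6.1 -0.9 -2.8] M [-0.11 -1.48 -0.18] gap 0.0496 gf 30.0
shift [0.5 0.3 0.1]
```

The twist rises by about 0.1 Nm per degree, so the stop is at about 65°. I back off 2° and lift gently.

Call:
move_arm:
  motion:
    - {"tx":0,"ty":0,"tz":0,"wx":0,"wy":0,"wz":1}
    - {"tx":0,"ty":0,"tz":0,"wx":0,"wy":0,"wz":1}
    - {"tx":0,"ty":0,"tz":0,"wx":0,"wy":0,"wz":0}
    - {"tx":0,"ty":0,"tz":-1,"wx":0,"wy":0,"wz":0}
    - {"tx":0,"ty":0,"tz":0,"wx":0,"wy":0,"wz":0}

```text
time: 12.25
ee_pos: [0.4896, 0.0097, 0.065]
tcp_rot: [[-0.941, -0.337, 0.0], [-0.337, 0.941, -0.0], [-0.0, -0.0, -1.0]]
contact_force: [4.8, -0.2, -3.7]
finger_gap: 0.0497
grasp_force: 30.0
```

```bash
python3 m.py
```

```text
12.25 turn 65.03 M [-0.023 -1.282 -0.083] F [ 4.8 -0.2 -3.7] q7 1.94
```

Call:
move_arm:
  motion:
    - {"tx":0,"ty":0,"tz":-1,"wx":0,"wy":0,"wz":0}
    - {"tx":0,"ty":0,"tz":-1,"wx":0,"wy":0,"wz":0}
    - {"tx":0,"ty":0,"tz":0,"wx":0,"wy":0,"wz":0}

```text
time: 12.55
ee_pos: [0.4896, 0.0098, 0.067]
tcp_rot: [[-0.941, -0.337, 0.0], [-0.337, 0.941, -0.0], [0.0, -0.0, -1.0]]
contact_force: [4.1, -0.3, -3.6]
finger_gap: 0.0494
grasp_force: 30.0
```

```bash
python3 m.py
```

```text
12.55 turn 65.03 M [ 0.017 -1.295 -0.08 ] F [ 4.1 -0.3 -3.6] q7 1.94
```

Call:
move_arm:
  motion:
    - {"tx":-0.6,"ty":-0.2,"tz":-2,"wx":0,"wy":0,"wz":0}
    - {"tx":0,"ty":0,"tz":-2,"wx":0,"wy":0,"wz":0}
    - {"tx":0,"ty":0,"tz":-2,"wx":0,"wy":0,"wz":0}
    - {"tx":0,"ty":0,"tz":0,"wx":0,"wy":0,"wz":0}

```text
time: 12.95
ee_pos: [0.4896, 0.0097, 0.0731]
tcp_rot: [[-0.942, -0.337, -0.001], [-0.337, 0.942, -0.0], [0.001, 0.0, -1.0]]
contact_force: [0.3, 0.7, -2.9]
finger_gap: 0.0497
grasp_force: 30.0
```

```bash
python3 m.py
```

```text
12.95 turn 65.01 M [ 0.042  0.002 -0.003] F [ 0.3  0.7 -2.9] q7 1.94
```

Lens is free (2.9 N, its weight). Now lift high, and locate the bottle and tape for the placing.

Call:
move_arm:
  motion:
    - {"tx":0,"ty":0,"tz":-4,"wx":0,"wy":0,"wz":0}
    - {"tx":0,"ty":0,"tz":-8,"wx":0,"wy":0,"wz":0}
    - {"tx":0,"ty":0,"tz":-15,"wx":0,"wy":0,"wz":0}
    - {"tx":0,"ty":0,"tz":-20,"wx":0,"wy":0,"wz":0}
    - {"tx":0,"ty":0,"tz":-20,"wx":0,"wy":0,"wz":0}
    - {"tx":0,"ty":0,"tz":-20,"wx":0,"wy":0,"wz":0}
    - {"tx":0,"ty":0,"tz":-10,"wx":0,"wy":0,"wz":0}
    - {"tx":0,"ty":0,"tz":0,"wx":0,"wy":0,"wz":4}
    - {"tx":0,"ty":0,"tz":0,"wx":0,"wy":0,"wz":8}
    - {"tx":0,"ty":0,"tz":0,"wx":0,"wy":0,"wz":8}
    - {"tx":0,"ty":0,"tz":0,"wx":0,"wy":0,"wz":8}
    - {"tx":0,"ty":0,"tz":0,"wx":0,"wy":0,"wz":4}

```text
time: 14.15
ee_pos: [0.4899, 0.0097, 0.1699]
tcp_rot: [[-0.976, 0.219, -0.001], [0.219, 0.976, -0.0], [0.0, -0.0, -1.0]]
contact_force: [0.2, 0.4, -2.8]
finger_gap: 0.0494
grasp_force: 30.0
```

```bash
python3 -c "
from h import *
z=np.load('top0.npz'); a=[z[k] for k in 'KDP']; print(onz([(322,193)],.05,*a))
z=np.load('side0.npz'); a=[z[k] for k in 'KDP']; print(onz([(264,186)],0.,*a))
rel(.50,-.29,.17)
f,K,D,P=cam('side'); save('s3',f[90:290,180:400].repeat(3,0).repeat(3,1))"
```

```text
[[ 0.58832347 -0.16354395  0.05      ]]
[[ 0.5866222  -0.15682276  0.        ]]
t 14.15 p [0.4899 0.0097 0.1699] yaw 77.35 tilt [-0.0005 -0.0001] q [-0.58  0.17  0.48  2.07 -0.1   0.92  1.3 ] F [ 0.2  0.4 -2.8] M [ 0.03 -0.06  0.02] gap 0.0494 gf 30.0
shift [-7.550e+01 -2.902e+02 -1.000e-01]
```

View pics/s3.png

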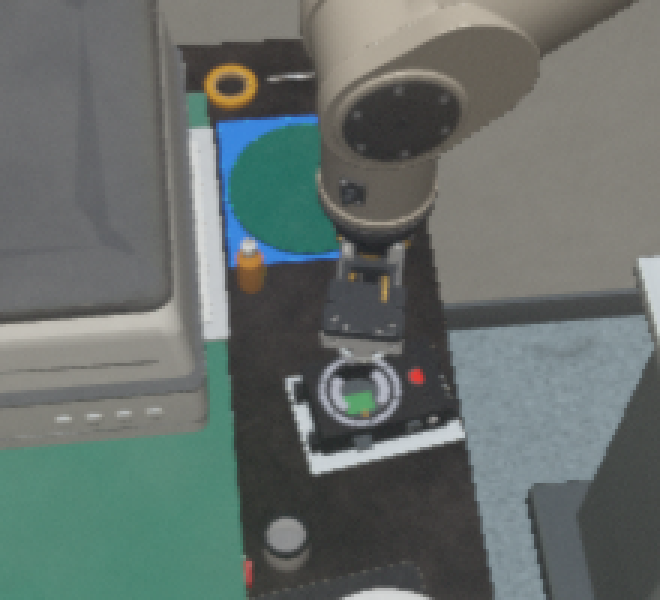

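The view shows the mount is empty with its interior visible at (358,400), the button at (416,377), the bottle clear of the path and the plate free. Moving over the plate.

Call:
move_arm:
  motion:
    - {"tx":-4,"ty":-15,"tz":0,"wx":0,"wy":0,"wz":0}
    - {"tx":-7,"ty":-28,"tz":0,"wx":0,"wy":0,"wz":0}
    - {"tx":-7,"ty":-28,"tz":0,"wx":0,"wy":0,"wz":0}
    - {"tx":-8,"ty":-28,"tz":0,"wx":0,"wy":0,"wz":0}
    - {"tx":-7,"ty":-28,"tz":0,"wx":0,"wy":0,"wz":0}
    - {"tx":-8,"ty":-28,"tz":0,"wx":0,"wy":0,"wz":0}
    - {"tx":-7,"ty":-28,"tz":0,"wx":0,"wy":0,"wz":0}
    - {"tx":-8,"ty":-28,"tz":0,"wx":0,"wy":0,"wz":0}
    - {"tx":-7,"ty":-28,"tz":0,"wx":0,"wy":0,"wz":0}
    - {"tx":-8,"ty":-28,"tz":0,"wx":0,"wy":0,"wz":0}
    - {"tx":-4,"ty":-23,"tz":0,"wx":0,"wy":0,"wz":0}
    - {"tx":0,"ty":0,"tz":0,"wx":0,"wy":0,"wz":0}

```text
time: 15.4
ee_pos: [0.5005, -0.2929, 0.1699]
tcp_rot: [[-0.977, 0.215, -0.001], [0.215, 0.977, -0.001], [0.0, -0.002, -1.0]]
contact_force: [-0.1, 0.5, -2.5]
finger_gap: 0.0496
grasp_force: 30.0
```

```bash
python3 -c "
from h import *
rel(.50,-.29,.05)"
```

```text
t 15.4 p [ 0.5005 -0.2929  0.1699] yaw 77.56 tilt [-0.0006 -0.0015] q [-0.07  0.35  0.61  1.89 -0.24  0.98  2.  ] F [-0.1  0.5 -2.5] M [-0.02 -0.01  0.03] gap 0.0496 gf 30.0
shift [  1.1   2.9 119.9]
```

Call:
move_arm:
  motion:
    - {"tx":0,"ty":0,"tz":15,"wx":0,"wy":0,"wz":0}
    - {"tx":0,"ty":0,"tz":25,"wx":0,"wy":0,"wz":0}
    - {"tx":0,"ty":0,"tz":25,"wx":0,"wy":0,"wz":0}
    - {"tx":0,"ty":0,"tz":20,"wx":0,"wy":0,"wz":0}
    - {"tx":0,"ty":0,"tz":15,"wx":0,"wy":0,"wz":0}
    - {"tx":0,"ty":0,"tz":10,"wx":0,"wy":0,"wz":0}
    - {"tx":0,"ty":0,"tz":8,"wx":0,"wy":0,"wz":0}
    - {"tx":0,"ty":0,"tz":0,"wx":0,"wy":0,"wz":0}
    - {"tx":0,"ty":0,"tz":0,"wx":0,"wy":0,"wz":0}

```text
time: 16.3
ee_pos: [0.5018, -0.2897, 0.0524]
tcp_rot: [[-0.977, 0.213, 0.001], [0.213, 0.977, -0.0], [-0.001, -0.0, -1.0]]
contact_force: [-1.0, 0.2, -3.0]
finger_gap: 0.0499
grasp_force: 30.0
```

Call:
move_arm:
  motion:
    - {"tx":0,"ty":0,"tz":2,"wx":0,"wy":0,"wz":0}
    - {"tx":0,"ty":0,"tz":2,"wx":0,"wy":0,"wz":0}
    - {"tx":0,"ty":0,"tz":1,"wx":0,"wy":0,"wz":0}
    - {"tx":0,"ty":0,"tz":0,"wx":0,"wy":0,"wz":0}

```text
time: 16.7
ee_pos: [0.5015, -0.2895, 0.047]
tcp_rot: [[-0.977, 0.214, -0.0], [0.214, 0.977, 0.0], [0.0, 0.0, -1.0]]
contact_force: [-0.3, -0.5, -2.4]
finger_gap: 0.0494
grasp_force: 30.0
```

Call:
move_arm:
  motion:
    - {"tx":0,"ty":0,"tz":1.5,"wx":0,"wy":0,"wz":0}
    - {"tx":0,"ty":0,"tz":1.5,"wx":0,"wy":0,"wz":0}
    - {"tx":0,"ty":0,"tz":1,"wx":0,"wy":0,"wz":0}
    - {"tx":0,"ty":0,"tz":0,"wx":0,"wy":0,"wz":0}

```text
time: 17.1
ee_pos: [0.5014, -0.2895, 0.0428]
tcp_rot: [[-0.977, 0.214, -0.0], [0.214, 0.977, 0.0], [0.0, -0.0, -1.0]]
contact_force: [-0.2, 0.4, -2.2]
finger_gap: 0.0493
grasp_force: 30.0
```

Call:
move_arm:
  motion:
    - {"tx":0,"ty":0,"tz":0.7,"wx":0,"wy":0,"wz":0}
    - {"tx":0,"ty":0,"tz":0,"wx":0,"wy":0,"wz":0}

```text
time: 17.3
ee_pos: [0.5015, -0.2896, 0.0422]
tcp_rot: [[-0.977, 0.213, -0.0], [0.213, 0.977, -0.0], [0.0, -0.0, -1.0]]
contact_force: [-0.5, -0.3, -3.2]
finger_gap: 0.0494
grasp_force: 30.0
```

Call:
move_arm:
  motion:
    - {"tx":0,"ty":0,"tz":0.5,"wx":0,"wy":0,"wz":0}
    - {"tx":0,"ty":0,"tz":0,"wx":0,"wy":0,"wz":0}

```text
time: 17.5
ee_pos: [0.5015, -0.2895, 0.0417]
tcp_rot: [[-0.977, 0.213, -0.0], [0.213, 0.977, 0.0], [0.0, 0.0, -1.0]]
contact_force: [-0.5, 0.0, -2.9]
finger_gap: 0.0499
grasp_force: 30.0
```

Call:
move_arm:
  motion:
    - {"tx":0,"ty":0,"tz":0.5,"wx":0,"wy":0,"wz":0}
    - {"tx":0,"ty":0,"tz":0,"wx":0,"wy":0,"wz":0}

```text
time: 17.7
ee_pos: [0.5015, -0.2896, 0.0412]
tcp_rot: [[-0.977, 0.213, -0.0], [0.213, 0.977, -0.0], [0.0, -0.0, -1.0]]
contact_force: [-0.3, -0.9, -3.6]
finger_gap: 0.0495
grasp_force: 30.0
```

Call:
move_arm:
  motion:
    - {"tx":0,"ty":0,"tz":0.4,"wx":0,"wy":0,"wz":0}
    - {"tx":0,"ty":0,"tz":0,"wx":0,"wy":0,"wz":0}

```text
time: 17.9
ee_pos: [0.5016, -0.2896, 0.041]
tcp_rot: [[-0.977, 0.213, 0.0], [0.213, 0.977, 0.0], [-0.0, 0.0, -1.0]]
contact_force: [-0.5, 1.0, 1.9]
finger_gap: 0.0493
grasp_force: 30.0
```

Contact at 41.0 mm, as predicted. Now release.

Call:
move_arm:
  motion:
    - {"tx":0,"ty":0,"tz":0,"wx":0,"wy":0,"wz":0}
    - {"tx":0,"ty":0,"tz":0,"wx":0,"wy":0,"wz":0}
    - {"tx":0,"ty":0,"tz":0,"wx":0,"wy":0,"wz":0}
  jaw: 53

```text
time: 18.2
ee_pos: [0.5017, -0.2896, 0.041]
tcp_rot: [[-0.977, 0.213, 0.0], [0.213, 0.977, -0.0], [-0.0, -0.0, -1.0]]
contact_force: [-0.7, 0.7, 0.4]
finger_gap: 0.0529
grasp_force: 0.0
```

Call:
move_arm:
  motion:
    - {"tx":0,"ty":0,"tz":0,"wx":0,"wy":0,"wz":0}
    - {"tx":0,"ty":0,"tz":0,"wx":0,"wy":0,"wz":0}
    - {"tx":0,"ty":0,"tz":0,"wx":0,"wy":0,"wz":0}
    - {"tx":0,"ty":0,"tz":0,"wx":0,"wy":0,"wz":0}
    - {"tx":0,"ty":0,"tz":-10,"wx":0,"wy":0,"wz":0}
    - {"tx":0,"ty":0,"tz":-20,"wx":0,"wy":0,"wz":0}
    - {"tx":0,"ty":0,"tz":-30,"wx":0,"wy":0,"wz":0}
    - {"tx":0,"ty":0,"tz":-30,"wx":0,"wy":0,"wz":0}
    - {"tx":0,"ty":0,"tz":-30,"wx":0,"wy":0,"wz":0}
    - {"tx":0,"ty":0,"tz":0,"wx":0,"wy":0,"wz":0}
  jaw: 85

```text
time: 19.2
ee_pos: [0.5031, -0.2908, 0.1652]
tcp_rot: [[-0.977, 0.214, 0.005], [0.214, 0.977, -0.002], [-0.006, -0.0, -1.0]]
contact_force: [0.1, 0.1, -0.4]
finger_gap: 0.0851
grasp_force: 0.0
```

```bash
python3 -c "
from h import *
f,K,D,P=cam('side'); save('s4',f[90:290,180:400].repeat(3,0).repeat(3,1))"
```

```text
(no output)
```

View pics/s4.png

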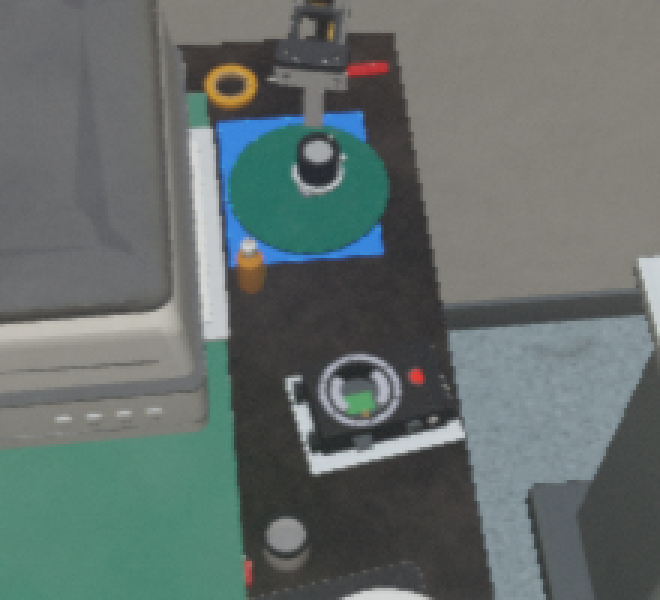

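The lens stands upright near the middle of the plate at (318,165), clear of the fingers, and everything else is where it was.

```bash
python3 -c "
from h import *
print(job_done())"
```

```text
the job is handed in; nothing more can be done
None
```

The lens is off the camera and standing upright near the middle of the green plate, with the release button pressed down and nothing else moved; I handed the job in at about 19 s, but no verdict came back.

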